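Roll the sample pot up to the code reader and start the reading

ROBOT

A 6-joint arm with a two-finger parallel gripper is mounted at the origin on the work surface. World frame = base frame: x ahead of the robot, y to its left, z up, the work surface at z = 0. Lengths are in mm, angles in rad, forces in N, time in s.
With the tool pointing down it reaches from about 200 to 875 mm from the base axis. Payload 3.4 kg.
Tool frame: the origin (TCP) lies at the very end of the fingers, on their centre line; the grasp point (between the pads) lies 19 mm behind it (manip.grip_point_offset is the distance from the TCP to the grasp point, in mm); z points along the fingers, y is the line along which they close (so a half turn about z gives the same grasp; the last joint's range is limited). The gripper opens to 94 mm and grips with 3 to 60 N. Pads are 16 mm wide; open, the fingers measure 119 mm over their backs; the gripper's body (75 mm by 177 mm) begins 78 mm behind the grasp point.
Start: joints at [1.098, 0.276, 1.505, -0, 1.361, -0.121], TCP at [198.157, 539.814, 205.493] pointing down, gripper open.
Joint ranges: [-2.89, 2.89], [-0.75, 2.08], [0.22, 2.7], [-1.18, 4.32], [0.11, 2.71], [-2.7, 2.7]. Speed limits (rad/s): [2.57, 2.57, 3.14, 3.14, 3.14, 3.14].

INTERFACE

Orientations are given as a 3x3 rotation matrix whose columns are the frame's x, y, z axes.
In Python, from bench import manip, eyes gives the robot as it stands.
- The arm moves only by the shell command python3 -m handwheel 'ROWS' [FORCE]. ROWS is JSON, one flat list of numbers, 7 for each row, row after row: the turn, a rotation vector about the tool's x, y, z in degrees, then the shift along the tool's x, y, z in mm, then the closure, from -1 (fully open) to 1 (shut), so that 0 is half open. A call has 1 to 10 rows; each row shifts and turns the commanded pose from where the row before left it, along the tool's axes as they then stand; what a row does not reach is not made up. A row lasts 1/8 s, in which the tool goes at most 62.5 mm and 10.7 degrees, less where a joint would pass 70% of its speed; a pose out of reach is approached as far as the arm can. A call is refused whole if a number of a shift passes 62.5 or a number of a turn 10.7, either way. A call with a gripper value outside its range is refused whole. The fingers move at their own pace and stop on an object; FORCE is the grip in N (left out, the last holds). Time passes only in rows, so rows that do not move let the fingers close. It gives the time, the measured TCP pose, the force, the opening and the grip force at its end, in the units of the state.
- manip.state(): the state, without advancing time (a new reading comes with each control period).
- eyes.read_camera(name): name is "scene" or "top"; returns the picture (420x560x3 uint8, red, green, blue); there is no depth.
- eyes.camera_params(name): a dict with "camera_matrix" (3x3 intrinsics, pixels), "dist_coeffs" ([k1, k2, p1, p2, k3] as OpenCV has them; the pictures are not rectified), "R" (3x3) and "t" (3): a world point X has camera coordinates R X + t. Camera axes: x right, y down, z forward; pixel columns grow to the right and rows downward; lengths in mm; the calibration is good to about 2 mm. A picture is of the moment at which its call begins. camera_params takes no time and is no camera call.
- manip.finish_job(): hands the job in; it is judged then, once.
The state is a dict: "clock": time; "qpos": joint angles; "qvel": joint speeds; "tau": joint torques, N m; "tcp_pos": TCP position; "tool_rot": TCP orientation; "wrist_force": force on the tool from outside, world axes, zero at the start; "ft_torque": the same for the moment, N m; "grip_width": finger opening in mm; "grasp_force": force on a finger pad.
Only numpy, scipy, OpenCV 4.12 (cv2) and the standard library are available. Lean on these libraries where they do the work, as an engineer would, in place of code of your own. Each camera call takes 0.05 s, during which the arm holds its last target. There are 200 camera calls.

TASK

With the fingertips, push the blue-lidded sample pot up its lane of the sloped ramp, without lifting it, until it drops into the dip at the top and rests against the code reader, so that it cannot roll back; then press the green button on the reader fully down and let it go. Push gently and stay with the pot, so that it neither shoots ahead nor runs back down the slope, and leave the orange-lidded pot and everything else where it is.

Things in the scene. Friction and masses are not known exactly. Their poses are not given: they have to be found in the camera images.
- ramp: Fixed two-lane ramp, 310 mm long, 170 mm wide, cream floor, aluminium rails, dark code reader (68 mm high) across its upper end. Origin on the table; x points uphill along the lanes (level), y left across them, z up. Lanes centred on y = +41 and -41 mm, 76 mm wide between 6 mm rails that stand 18 mm above the floor. Floor rises 8 degrees from x = -140 to +50 mm.
- incline (a point): Point on the ramp's floor at its lower end, midway between the lanes, 12 mm above the table, x = -140 mm in the ramp's frame; just below it a lip 8 mm high and thick crosses the lanes. x points up the slope along the floor, z square to the floor. A pot lying on the slope has its centre at z = 25 mm in this frame.
- dip_edge (a point): Top of the slope, between the lanes: x = +50 mm in the ramp's frame, 39 mm above the table. Here the floor steps 5 mm down into a black dip 44.5 mm long that falls slightly towards the reader. A pot whose centre is past this edge drops in and rolls on to the reader by itself.
- reader_face (a point): Point on the reader's downhill face, between the lanes, x = +94.5 mm in the ramp's frame, 58 mm above the table. A pot at rest in the dip touches this face: its centre is then at x = +69.5, z = 58 mm in the ramp's frame.
- blue_pot: Sealed white sample pot with a blue screw lid, a smooth, slippery plastic cylinder 50 mm in diameter and 70 mm long, 60 to 130 g, lying across either lane of the ramp, free to roll. Origin at its centre; y is its long axis, towards the lid; x and z turn as it rolls. It starts against the low lip at the bottom, centre at x = -125, z = 39 mm in the ramp's frame. Let go on the slope, it rolls back.
- orange_pot: The same pot with an orange lid, at the bottom of the other lane. It stays there.
- read_button (a joint): Travel of the green push button on top of the reader: 0 up, 0.006 m fully down; a spring pushes it back up, about 5 N when fully down.
- read_button_top (a point): Centre of the top of the green button (32 mm in diameter, pressed straight down, on the ramp's midline, x = 126.5 mm and about 88 mm above the table) when up; it moves with the button. Its grey housing, 48 mm across, ends 10 mm below the top.
- white_pot: White upright sample pot, 50 mm in diameter, 70 mm high, standing loose beside the ramp; origin at the centre of its underside. To be left alone.
- marker: Marker pen with a red cap, 130 mm long, 14 mm thick, lying loose beside the ramp; origin 65 mm from its blunt end on its axis, x along it. To be left alone.
- amber_bottle: Amber bottle, 70 mm in diameter, 150 mm high, standing loose; origin at the centre of its underside. To be left alone.
- tube_rack: Blue tube rack with capped tubes, 90 x 170 mm, 102 mm high over the caps, loose; origin at the centre of its underside. To be left alone.
- beaker: Empty glass beaker, 68 mm in diameter, 80 mm high, loose; origin at the centre of its underside. To be left alone.
- tip_box: Grey box with a yellow lid, 85 x 120 mm, 75 mm high, loose; origin at the centre of its underside. To be left alone.

How it is judged:
By the outcome, as a careful person would: the job done as asked, in the order asked, and still so for the second after the job is handed in, with the robot touching nothing.
It also fails if it takes over 48 s, if anything falls off the work surface, if the arm or the gripper's body presses on something with over 40 N, if the wrist force passes 120 N, or if a joint passes its speed limit or range.

## Working session

There is one attempt and no reset: what is moved stays moved. The work goes in short steps, Python scripts to look and compute and a shell command to move; the robot and the scene stay as the last step left them, time stands still between calls to the robot, and variables do not carry over. Pictures are saved under pics/ and viewed, at most 13 in all, crops included, and the job is handed in when it is done.

```bash
ls; mkdir -p pics; python3 - <<'E'
from bench import manip, eyes
import cv2,numpy as np
for n in("scene","top"):
    im=eyes.read_camera(n); cv2.imwrite(f"pics/{n}0.png",im[:,:,::-1])
    p=eyes.camera_params(n); R=np.array(p["R"]);print(n,(-R.T@np.array(p["t"])).round(),np.array(p["camera_matrix"]).round(1).tolist(),R.round(2).tolist())
s=manip.state();print(s["clock"],s["tool_rot"],s["grip_width"])
E
```

```text
pics
scene [ 871. -518.  738.] [[394.8, 0.0, 272.9], [0.0, 394.8, 208.6], [0.0, 0.0, 1.0]] [[0.88, 0.47, -0.02], [0.35, -0.68, -0.65], [-0.31, 0.57, -0.76]]
top [465. -38. 959.] [[386.8, 0.0, 282.6], [0.0, 386.8, 205.9], [0.0, 0.0, 1.0]] [[-0.01, -1.0, 0.01], [-0.99, 0.0, -0.15], [0.15, -0.02, -0.99]]
0.1 [[-9.38764716e-01  3.44558107e-01 -7.19924362e-04]
 [ 3.44558810e-01  9.38763648e-01 -1.42794877e-03]
 [ 1.83827494e-04 -1.58856421e-03 -9.99998721e-01]] 93.55625221770056
```

View pics/top0.png

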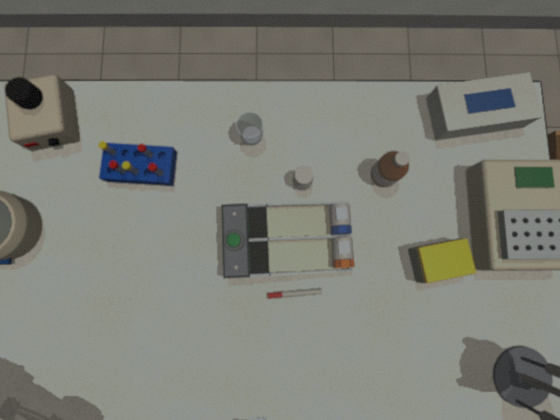

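View pics/scene0.png

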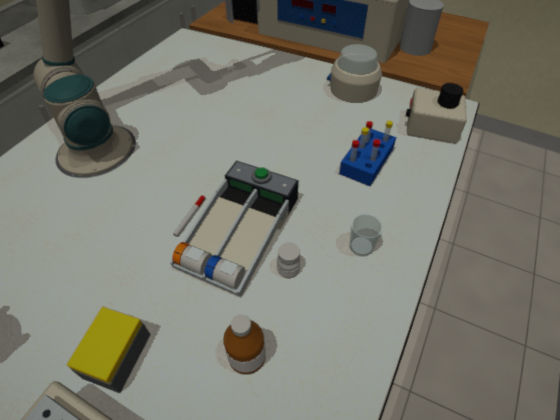

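The top view shows uphill running left (+y world). The blue pot is at (341,218), the orange pot at (343,250), the button at (234,240), the white pot at (303,178) and the bottle at (392,168). The scene view agrees.

```bash
cat > h.py <<'E'
from bench import manip, eyes
import cv2,numpy as np
def ray(n,px,z):
    p=eyes.camera_params(n);R=np.array(p["R"]);t=np.array(p["t"])
    u=cv2.undistortPoints(np.array(px,float).reshape(-1,1,2),np.array(p["camera_matrix"]),np.array(p["dist_coeffs"])).reshape(-1,2)
    d=np.c_[u,np.ones(len(u))]@R; c=-R.T@t
    return c+d*((np.array(z)-c[2])/d[:,2])[:,None]
def proj(n,X):
    p=eyes.camera_params(n)
    return cv2.projectPoints(np.array(X,float).reshape(-1,1,3),cv2.Rodrigues(np.array(p["R"]))[0],np.array(p["t"]),np.array(p["camera_matrix"]),np.array(p["dist_coeffs"]))[0].reshape(-1,2)
def blobs(im,lo,hi,amin=20):
    hsv=cv2.cvtColor(im,cv2.COLOR_RGB2HSV);m=cv2.inRange(hsv,lo,hi)
    n,l,s,c=cv2.connectedComponentsWithStats(m)
    return [(c[i].round(1),s[i].tolist()) for i in range(1,n) if s[i][4]>=amin]
E
python3 - <<'E'
from h import *
T=cv2.imread("pics/top0.png")[:,:,::-1].copy();S=cv2.imread("pics/scene0.png")[:,:,::-1].copy()
for n,im,box in(("top",T,(200,140,420,300)),("scene",S,(160,150,320,300))):
    sub=im.copy();k=np.zeros(im.shape[:2],bool);k[box[1]:box[3],box[0]:box[2]]=1;sub[~k]=0
    for c,lo,hi,z in(("green",(45,90,40),(85,255,255),88),("blue",(100,120,40),(130,255,255),60),("orange",(5,150,90),(18,255,255),60),("cream",(22,35,100),(40,120,255),30)):
        for b in blobs(sub,lo,hi,25): print(n,c,b,ray(n,[b[0]],[z])[0].round(1))
for nm,px in(("white base",(303,186)),("bottle top",(401,157)),("beaker",(251,135))):print(nm)
print(ray("top",[(303,171),(401,157),(276,295),(321,290)],[70,150,7,7]).round())
cv2.imwrite("pics/topc.png",cv2.resize(T[190:290,210:370],None,fx=5,fy=5,interpolation=cv2.INTER_CUBIC)[:,:,::-1])
E
```

```text
top green (array([233.2, 239.5]), [227, 234, 13, 12, 131]) [523.2  59.6  88. ]
top blue (array([342.3, 229.1]), [338, 226, 9, 7, 59]) [ 548.  -191.4   60. ]
top orange (array([344.9, 262.8]), [341, 260, 9, 7, 58]) [ 470.  -195.1   60. ]
top cream (array([279.4, 208.2]), [270, 206, 19, 7, 42]) [602.4 -44.9  30. ]
top cream (array([303.9, 207.5]), [295, 206, 21, 7, 53]) [ 603.9 -104.4   30. ]
top cream (array([321.6, 240.3]), [315, 239, 16, 5, 31]) [ 524.  -145.8   30. ]
top cream (array([300.4, 241. ]), [288, 240, 26, 5, 40]) [522.6 -94.9  30. ]
scene green (array([260.9, 172.8]), [255, 168, 13, 11, 121]) [526.3  52.1  88. ]
scene green (array([240.6, 185.3]), [230, 180, 21, 12, 115]) [504.7  -4.5  88. ]
scene green (array([271.1, 195.4]), [260, 189, 22, 13, 129]) [ 5.815e+02 -3.000e-01  8.800e+01]
scene blue (array([210.8, 265.4]), [205, 256, 16, 23, 190]) [ 550.5 -202.5   60. ]
scene orange (array([178.7, 251.9]), [173, 243, 16, 21, 158]) [ 472.4 -206.2   60. ]
scene cream (array([215.5, 224.9]), [189, 197, 54, 58, 1459]) [485.3 -92.6  30. ]
scene cream (array([247.5, 237.3]), [221, 208, 54, 63, 1639]) [568.2 -89.3  30. ]
white base
bottle top
beaker
[[ 685. -101.   70.]
 [ 696. -309.  150.]
 [ 395.  -36.    7.]
 [ 406. -145.    7.]]
```

View pics/topc.png

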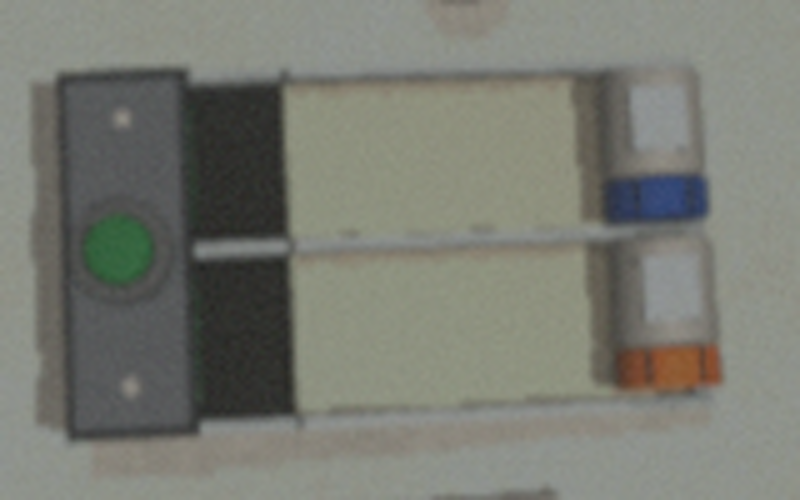

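```bash
python3 - <<'E'
from h import *
c=np.array([(60,73),(188,70),(198,430),(70,437)])/5+[210,190]-.4
W=ray("top",c,[68]*4);print(W.round(1));
v=((W[0]-W[3])+(W[1]-W[2]))[:2];v/=np.linalg.norm(v);print("across(-y ramp)",v,np.linalg.norm(W[0]-W[3]),np.linalg.norm(W[0]-W[1]))
a=np.array([-v[1],v[0]])
u=np.array([(118,249),(655,142),(668,310)])/5+[210,190]-.4
P=ray("top",u,[88,58,58]);print(P.round(1))
# dip edge corners z=39, pts outer lane
d=np.array([(284,80),(288,236),(296,252),(297,412)])/5+[210,190]-.4
D=ray("top",d,[39,39,39,39]);print(D.round(1))
for a in(a,):
  yaw=np.arctan2(a[1],a[0]);print("uphill",a,np.degrees(yaw))
rm=W[:,:2].mean(0)-124.75*a;rb=P[0,:2]-126.5*a
yl=np.array([-a[1],a[0]])
print(rm,rb,[( (X[:2]-rm)@a,(X[:2]-rm)@yl) for X in np.r_[P,D]])
# centre rail points: top z=floor+18
for px,z in(((200,251),52+5),((600,231),36)):
  print(ray("top",[np.array(px)/5+[210,190]-.4],[z]).round(1))
E
```

```text
[[606.7  89.9  68. ]
 [607.9  30.4  68. ]
 [442.6  24.6  68. ]
 [439.8  82.5  68. ]]
across(-y ramp) [0.99920538 0.03985727] 167.0557164619669 59.54594518020474
[[ 523.4   59.6   88. ]
 [ 574.4 -188.5   58. ]
 [ 495.8 -192.3   58. ]]
[[607.5 -13.6  39. ]
 [532.4 -15.5  39. ]
 [524.8 -19.3  39. ]
 [449.9 -19.7  39. ]]
uphill [-0.03985727  0.99920538] 92.28425833921847
[529.20968313 -67.80500356] [528.41954769 -66.78131519] [(np.float64(127.55436757130536), np.float64(0.748706160713727)), (np.float64(-122.38781618376474), np.float64(-40.323791186904856)), (np.float64(-123.06355435848212), np.float64(38.33909197805608)), (np.float64(51.08880896126392), np.float64(-80.38072122832342)), (np.float64(52.15643522005466), np.float64(-5.3211467422414716)), (np.float64(48.66670198895229), np.float64(2.436557501722306)), (np.float64(51.237714411747845), np.float64(77.33226471527884))]
[[524.3  25.   57. ]]
[[ 534.3 -164.5   36. ]]
```

```bash
python3 -m handwheel '[0,0,9.6,0,0,0,0.4, 0,0,9.6,0,0,0,0.4, 0,0,9.6,0,0,0,0.4, 0,0,9.6,0,0,0,0.4, 0,0,9.6,0,0,0,0.4, 0,0,9.6,0,0,0,0.4, 0,0,9.4,0,0,0,0.4]'; python3 -m handwheel '[0,0,0,-57,24.5,0,0.4,0,0,0,-57,24.5,0,0.4,0,0,0,-57,24.5,0,0.4,0,0,0,-57,24.5,0,0.4,0,0,0,-57,24.5,0,0.4,0,0,0,-57,24.5,0,0.4,0,0,0,-57,24.5,0,0.4]'; python3 -m handwheel '[0,0,0,-57,24.5,0,0.4,0,0,0,-57,24.5,0,0.4,0,0,0,-57,24.5,0,0.4,0,0,0,-57,24.5,0,0.4,0,0,0,-57,24.5,0,0.4,0,0,0,-50,24.5,0,0.4,0,0,0,-40,20,0,0.4,0,0,0,0,0,0,0.4]'
```

```text
clock: 0.98
tcp_pos: [198.0, 539.5, 205.0]
tool_rot: [[-0.044, 0.999, -0.0], [0.999, 0.044, -0.001], [-0.001, -0.0, -1.0]]
wrist_force: [-0.1, 0.2, -0.2]
grip_width: 29.8
grasp_force: 0.0
clock: 1.85
tcp_pos: [389.6, 148.0, 205.4]
tool_rot: [[-0.05, 0.999, 0.0], [0.999, 0.05, 0.0], [0.0, 0.0, -1.0]]
wrist_force: [0.5, 0.2, 0.4]
grip_width: 28.3
grasp_force: 0.0
clock: 2.85
tcp_pos: [575.5, -219.4, 203.9]
tool_rot: [[-0.046, 0.999, -0.001], [0.999, 0.046, -0.0], [-0.0, -0.001, -1.0]]
wrist_force: [-0.3, 1.4, -0.7]
grip_width: 27.9
grasp_force: 0.0
```

```bash
python3 -m handwheel '[0,0,0,-22,3,0,0.4,0,0,0,0,0,40,0.4,0,0,0,0,0,40,0.4,0,0,0,0,0,40,0.4,0,0,0,0,0,0,0.4]'; python3 - <<'E'
from h import *
s=manip.state();print(s["tcp_pos"])
t=np.array(s["tcp_pos"])
for n in("top","scene"):
    im=eyes.read_camera(n);q=proj(n,[t])[0].astype(int);print(n,q)
    x,y=max(q[0]-80,0),max(q[1]-60,0);c=im[y:y+120,x:x+160].copy()
    c=cv2.resize(c,None,fx=5,fy=5);cv2.circle(c,tuple(int(v) for v in (q-[x,y])*5),4,(255,0,0),-1);cv2.imwrite(f"pics/{n}1.png",c[:,:,::-1])
E
```

```text
clock: 3.48
tcp_pos: [576.1, -236.8, 82.7]
tool_rot: [[-0.05, 0.999, -0.006], [0.999, 0.05, 0.003], [0.004, -0.006, -1.0]]
wrist_force: [-0.3, -0.8, 0.7]
grip_width: 28.3
grasp_force: 0.0
[ 576.05514324 -236.78886187   82.71877066]
top [363 215]
scene [210 277]
```

View pics/scene1.png

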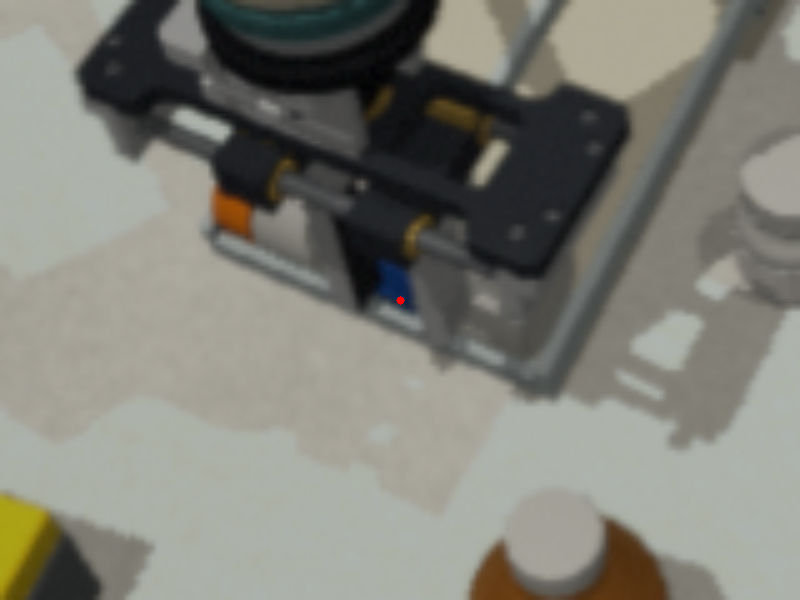

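The fingers are just below the lip and behind the blue pot, with the bottle clear. Next I descend and creep to contact.

```bash
python3 -m handwheel '[0,0,0,0,3,25,0.4,0,0,0,0,0,20,0.4,0,0,0,0,0,8,0.4,0,0,0,0,0,0,0.4]'; python3 -m handwheel '[0,0,0,2,0,0,0.4,0,0,0,2,0,0,0.4,0,0,0,2,0,0,0.4,0,0,0,2,0,0,0.4,0,0,0,1,0,0,0.4]'; python3 -c "
from h import *
im=eyes.read_camera('scene');cv2.imwrite('pics/s2.png',cv2.resize(im[200:320,140:300],None,fx=5,fy=5)[:,:,::-1])"
```

```text
clock: 4.08
tcp_pos: [582.4, -238.5, 33.6]
tool_rot: [[-0.05, 0.999, 0.002], [0.999, 0.05, -0.001], [-0.001, 0.002, -1.0]]
wrist_force: [-0.2, 0.6, -0.6]
grip_width: 28.2
grasp_force: 0.0
clock: 4.7
tcp_pos: [581.3, -228.9, 32.5]
tool_rot: [[-0.05, 0.999, -0.0], [0.999, 0.05, 0.0], [0.0, -0.0, -1.0]]
wrist_force: [-1.3, 0.4, -0.8]
grip_width: 28.0
grasp_force: 0.0
```

View pics/s2.png

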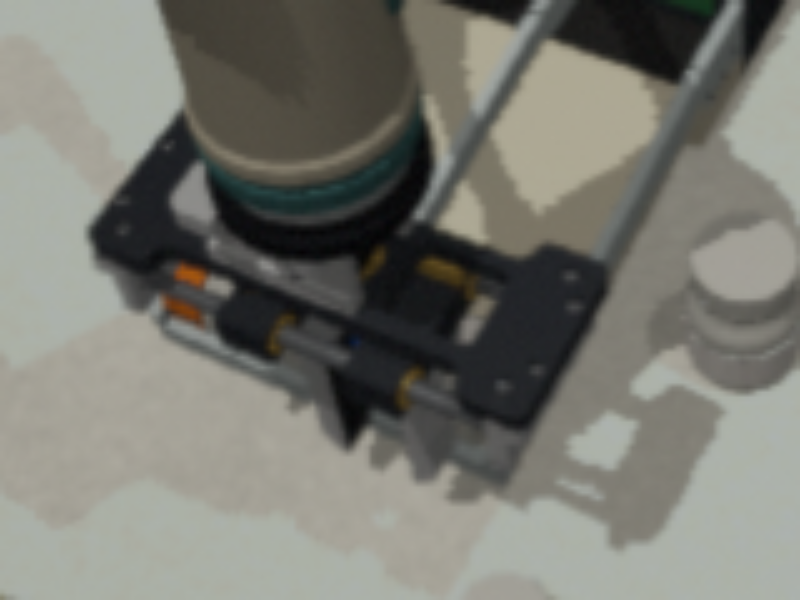

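```bash
python3 -m handwheel '[0,0,0,1.5,-1,1,0.4,0,0,0,1.5,-1,1,0.4,0,0,0,1.5,0,0,0.4,0,0,0,1.5,0,0,0.4,0,0,0,1.5,0,0,0.4,0,0,0,1.5,0,0,0.4,0,0,0,2,0,-0.3,0.4,0,0,0,2,0,-0.3,0.4,0,0,0,2,0,-0.3,0.4,0,0,0,2,0,-0.3,0.4]'; python3 -m handwheel '[0,0,0,2.5,0,-0.35,0.4,0,0,0,2.5,0,-0.35,0.4,0,0,0,2.5,0,-0.35,0.4,0,0,0,2.5,0,-0.35,0.4,0,0,0,2.5,0,-0.35,0.4,0,0,0,2.5,0,-0.35,0.4,0,0,0,2.5,0,-0.35,0.4,0,0,0,2.5,0,-0.35,0.4]'; python3 -c "
from h import *
im=eyes.read_camera('top');cv2.imwrite('pics/t2.png',cv2.resize(im[170:290,220:380],None,fx=5,fy=5)[:,:,::-1])"
```

```text
clock: 6.0
tcp_pos: [578.4, -212.1, 31.7]
tool_rot: [[-0.05, 0.999, 0.0], [0.999, 0.05, 0.0], [0.0, 0.0, -1.0]]
wrist_force: [0.5, -0.8, 0.8]
grip_width: 28.1
grasp_force: 0.2
clock: 7.0
tcp_pos: [577.4, -192.1, 34.5]
tool_rot: [[-0.05, 0.999, 0.0], [0.999, 0.05, 0.0], [0.0, 0.0, -1.0]]
wrist_force: [-0.1, 0.3, 0.3]
grip_width: 28.4
grasp_force: 0.2
```

View pics/t2.png

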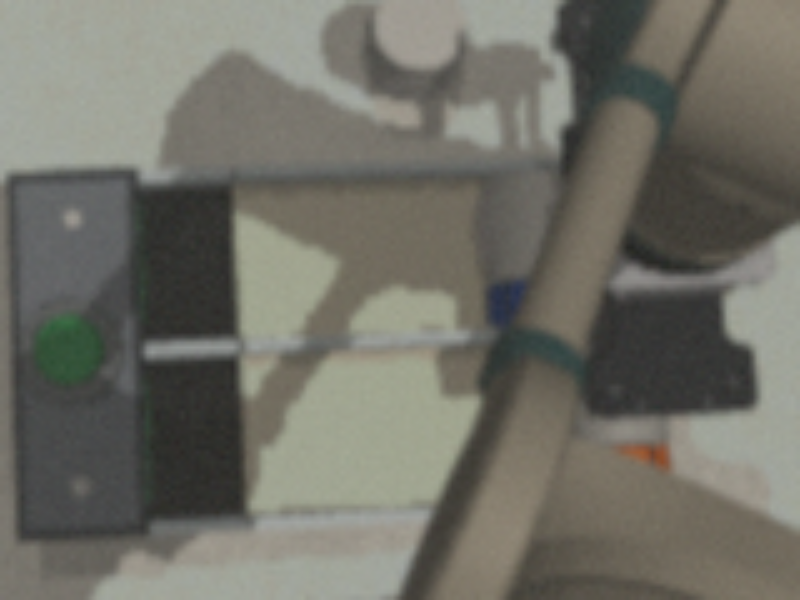

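The pot has rolled about 30 mm up with the fingers, square in its lane: its front edge is at crop column 488. I'll keep pushing.

```bash
python3 -m handwheel '[0,0,0,3,0,-0.42,0.4,0,0,0,3,0,-0.42,0.4,0,0,0,3,0,-0.42,0.4,0,0,0,3,0,-0.42,0.4,0,0,0,3,0,-0.42,0.4,0,0,0,3,0,-0.42,0.4,0,0,0,3,0,-0.42,0.4,0,0,0,3,0,-0.42,0.4,0,0,0,3,0,-0.42,0.4,0,0,0,3,0,-0.42,0.4]'; python3 -m handwheel '[0,0,0,3,0,-0.42,0.4,0,0,0,3,0,-0.42,0.4,0,0,0,3,0,-0.42,0.4,0,0,0,3,0,-0.42,0.4,0,0,0,3,0,-0.42,0.4,0,0,0,3,0,-0.42,0.4,0,0,0,3,0,-0.42,0.4,0,0,0,3,0,-0.42,0.4,0,0,0,3,0,-0.42,0.4,0,0,0,3,0,-0.42,0.4]'; python3 -c "
from h import *
im=eyes.read_camera('scene');cv2.imwrite('pics/s3.png',cv2.resize(im[150:300,160:320],None,fx=4,fy=4)[:,:,::-1])"
```

```text
clock: 8.3
tcp_pos: [575.9, -162.1, 38.7]
tool_rot: [[-0.05, 0.999, 0.0], [0.999, 0.05, 0.0], [0.0, 0.0, -1.0]]
wrist_force: [0.9, -0.2, -0.1]
grip_width: 28.2
grasp_force: 0.2
clock: 9.55
tcp_pos: [574.5, -132.1, 42.9]
tool_rot: [[-0.05, 0.999, 0.0], [0.999, 0.05, 0.0], [0.0, 0.0, -1.0]]
wrist_force: [0.5, -0.2, 0.4]
grip_width: 28.0
grasp_force: 0.2
```

View pics/s3.png

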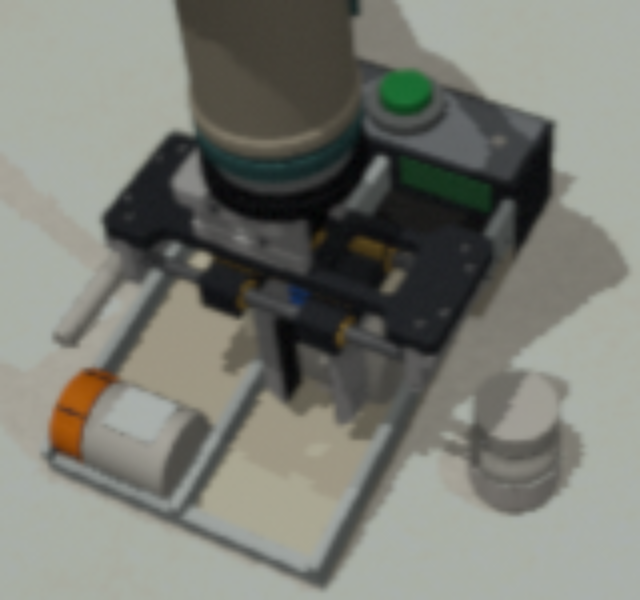

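The pot is still ahead of the fingers (blue lid at crop 298,296) and the orange pot hasn't moved.

```bash
python3 -m handwheel '[0,0,0,3,0,-0.42,0.4,0,0,0,3,0,-0.42,0.4,0,0,0,3,0,-0.42,0.4,0,0,0,3,0,-0.42,0.4,0,0,0,3,0,-0.42,0.4,0,0,0,3,0,-0.42,0.4,0,0,0,3,0,-0.42,0.4,0,0,0,3,0,-0.42,0.4,0,0,0,3,0,-0.42,0.4,0,0,0,3,0,-0.42,0.4]'; python3 -m handwheel '[0,0,0,3,0,-0.42,0.4,0,0,0,3,0,-0.42,0.4,0,0,0,3,0,-0.42,0.4,0,0,0,3,0,-0.42,0.4,0,0,0,3,0,-0.42,0.4,0,0,0,3,0,-0.42,0.4,0,0,0,3,0,-0.42,0.4,0,0,0,3,0,-0.42,0.4,0,0,0,3,0,-0.42,0.4,0,0,0,3,0,-0.42,0.4]'; python3 -m handwheel '[0,0,0,3,0,-0.42,0.4,0,0,0,3,0,-0.42,0.4,0,0,0,3,0,-0.42,0.4,0,0,0,2,0,-0.28,0.4,0,0,0,2,0,-0.28,0.4,0,0,0,2,0,-0.28,0.4,0,0,0,2,0,-0.28,0.4,0,0,0,2,0,-0.28,0.4]'; python3 -c "
from h import *
im=eyes.read_camera('top');cv2.imwrite('pics/t3.png',cv2.resize(im[170:290,210:370],None,fx=5,fy=5)[:,:,::-1])"
```

```text
clock: 10.85
tcp_pos: [572.9, -102.2, 47.1]
tool_rot: [[-0.05, 0.999, 0.0], [0.999, 0.05, 0.0], [0.0, 0.0, -1.0]]
wrist_force: [-0.1, -0.7, -0.0]
grip_width: 28.0
grasp_force: 0.2
clock: 12.1
tcp_pos: [571.5, -72.2, 51.3]
tool_rot: [[-0.05, 0.999, 0.0], [0.999, 0.05, 0.0], [0.0, 0.0, -1.0]]
wrist_force: [0.6, -0.9, -0.5]
grip_width: 28.4
grasp_force: 0.2
clock: 13.1
tcp_pos: [570.6, -53.3, 54.0]
tool_rot: [[-0.05, 0.999, 0.0], [0.999, 0.05, 0.0], [0.0, 0.0, -1.0]]
wrist_force: [-0.5, -0.1, 0.4]
grip_width: 28.2
grasp_force: 0.1
```

View pics/t3.png

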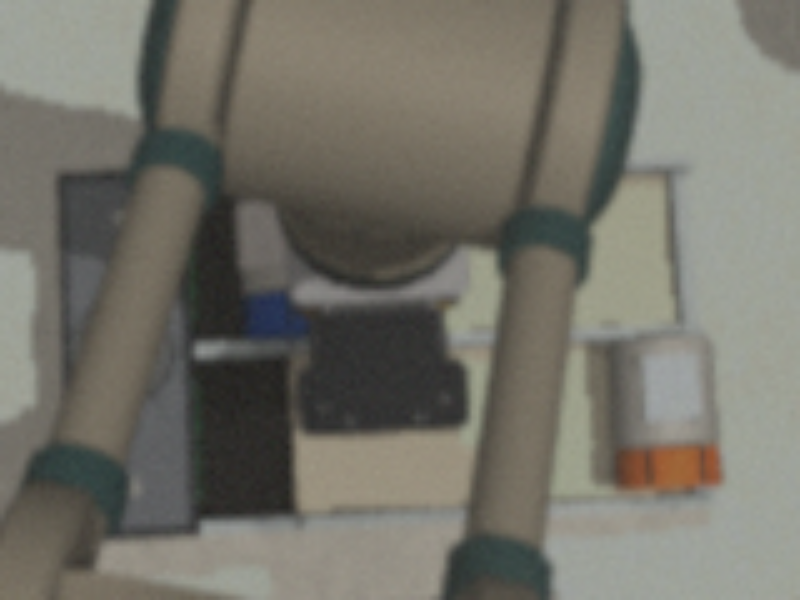

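The lid's front edge is over the dip, so the pot centre is about 5 mm short of the edge. Now I ease it over.

```bash
python3 -m handwheel '[0,0,0,1.2,0,-0.16,0.4,0,0,0,1.2,0,-0.16,0.4,0,0,0,1.2,0,-0.16,0.4,0,0,0,1.2,0,-0.16,0.4,0,0,0,1.2,0,-0.16,0.4,0,0,0,1.2,0,-0.16,0.4,0,0,0,1.2,0,-0.16,0.4,0,0,0,1.2,0,-0.16,0.4,0,0,0,1.2,0,0,0.4,0,0,0,1.2,0,0,0.4]'; python3 -c "
from h import *
im=eyes.read_camera('top');s=im.copy();s[:,:200]=0;s[:,330:]=0
print(blobs(s,(100,120,40),(130,255,255),15))
im=cv2.imread('pics/t3.png')[::5,::5,::-1];print(blobs(im.copy(),(100,120,40),(130,255,255),15))"
```

```text
clock: 14.4
tcp_pos: [569.9, -41.4, 55.2]
tool_rot: [[-0.05, 0.999, -0.0], [0.999, 0.05, 0.0], [0.0, -0.0, -1.0]]
wrist_force: [0.0, -0.1, -0.4]
grip_width: 28.1
grasp_force: 0.0
[(array([252.7, 233.6]), [250, 230, 7, 8, 38]), (array([260.1, 233.4]), [257, 230, 8, 7, 31])]
[(array([53.9, 63.4]), [51, 60, 7, 7, 39])]
```

```bash
python3 -m handwheel '[0,0,0,-4,0,0,0.4,0,0,0,-6,0,0,0.4,0,0,0,0,0,-20,0.4,0,0,0,0,0,-40,0.4,0,0,0,0,0,-40,1,0,0,0,-50,0,0,1,0,0,0,-50,0,0,1,0,0,0,0,0,0,1]' ; python3 -c "
from h import *
im=eyes.read_camera('scene');cv2.imwrite('pics/s4.png',cv2.resize(im[140:290,160:320],None,fx=4,fy=4)[:,:,::-1])"
```

```text
clock: 15.45
tcp_pos: [575.6, -155.1, 155.1]
tool_rot: [[-0.045, 0.999, 0.001], [0.999, 0.045, -0.001], [-0.001, 0.001, -1.0]]
wrist_force: [-0.1, 0.6, -0.7]
grip_width: 0.7
grasp_force: 0.0
```

View pics/s4.png

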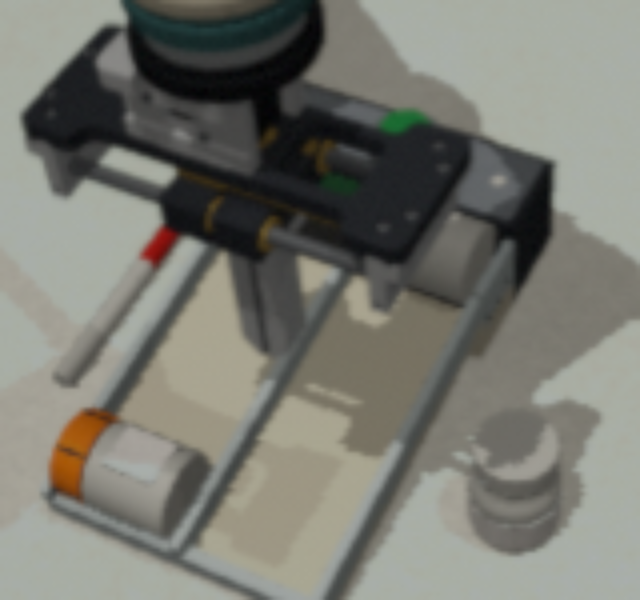

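The pot rests in the dip against the reader (end face at crop 455,260); the orange pot, white pot and marker are undisturbed. Next is the button, with fingers shut.

```bash
python3 -m handwheel '[0,0,0,54,-10.4,0,1,0,0,0,54,-10.4,0,1,0,0,0,54,-10.4,0,1,0,0,0,54,-10.4,0,1,0,0,0,0,0,0,1,0,0,0,0,0,30,1,0,0,0,0,0,20,1,0,0,0,0,0,0,1]' 20; python3 -c "
from h import *
im=eyes.read_camera('scene');cv2.imwrite('pics/s5.png',cv2.resize(im[120:240,180:340],None,fx=5,fy=5)[:,:,::-1])"
```

```text
clock: 16.5
tcp_pos: [521.8, 62.0, 103.8]
tool_rot: [[-0.05, 0.999, -0.004], [0.999, 0.05, -0.0], [0.0, -0.004, -1.0]]
wrist_force: [0.2, 0.7, 0.8]
grip_width: 0.6
grasp_force: 0.0
```

View pics/s5.png

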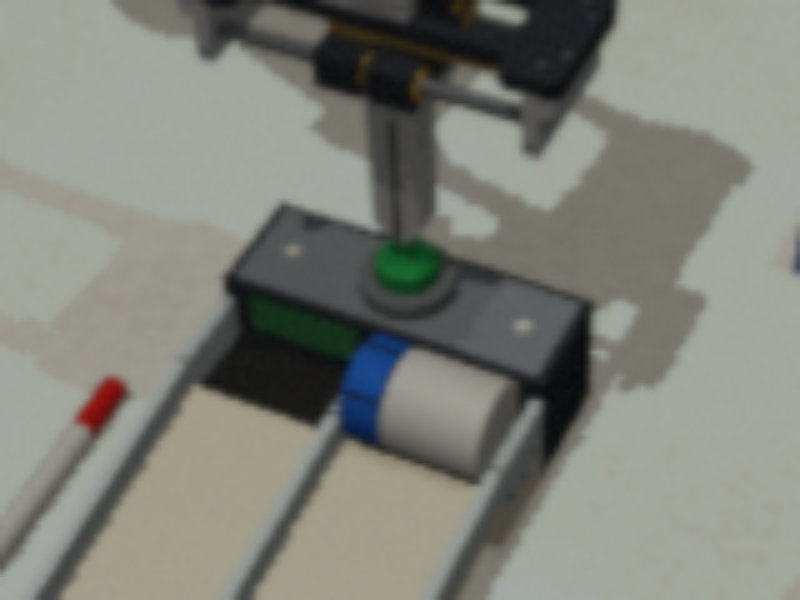

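The pot lies seated against the reader, with the shut fingertips just above the button.

```bash
python3 -m handwheel '[0,0,0,-2.5,1.5,0,1,0,0,0,0,0,8,1,0,0,0,0,0,4,1,0,0,0,0,0,2,1,0,0,0,0,0,1,1,0,0,0,0,0,1,1,0,0,0,0,0,0,1]'; python3 -m handwheel '[0,0,0,0,0,1,1,0,0,0,0,0,1,1,0,0,0,0,0,1,1,0,0,0,0,0,1,1,0,0,0,0,0,0,1]'
```

```text
clock: 17.42
tcp_pos: [524.8, 60.0, 89.2]
tool_rot: [[-0.05, 0.999, 0.0], [0.999, 0.05, 0.0], [0.0, 0.0, -1.0]]
wrist_force: [0.1, 0.3, -0.1]
grip_width: 0.6
grasp_force: 0.0
clock: 18.05
tcp_pos: [524.9, 60.0, 85.4]
tool_rot: [[-0.05, 0.999, 0.0], [0.999, 0.05, 0.0], [0.0, 0.0, -1.0]]
wrist_force: [-0.3, 0.6, 2.9]
grip_width: 0.2
grasp_force: 1.5
```

```bash
python3 -m handwheel '[0,0,0,0,0,1,1,0,0,0,0,0,1,1,0,0,0,0,0,1,1,0,0,0,0,0,0,1]'; python3 -m handwheel '[0,0,0,0,0,0.5,1,0,0,0,0,0,0.5,1,0,0,0,0,0,0,1]'
```

```text
clock: 18.55
tcp_pos: [525.0, 59.9, 82.3]
tool_rot: [[-0.05, 0.999, 0.0], [0.999, 0.05, 0.0], [0.0, 0.0, -1.0]]
wrist_force: [-1.4, 0.7, 4.7]
grip_width: 0.8
grasp_force: 2.4
clock: 18.92
tcp_pos: [525.0, 60.0, 82.1]
tool_rot: [[-0.05, 0.999, 0.001], [0.999, 0.05, 0.0], [0.0, 0.001, -1.0]]
wrist_force: [-1.2, -0.5, 9.9]
grip_width: 0.3
grasp_force: 4.9
```

```bash
python3 -m handwheel '[0,0,0,0,0,0.7,1,0,0,0,0,0,0,1,0,0,0,0,0,0,1]'; python3 -m handwheel '[0,0,0,0,0,-3,1,0,0,0,0,0,-5,1,0,0,0,0,0,-20,1,0,0,0,0,0,-40,1,0,0,0,0,0,-40,1,0,0,0,60,0,0,1,0,0,0,60,0,0,1,0,0,0,0,0,0,1,0,0,0,0,0,0,1]'; python3 -c "
from h import *
im=eyes.read_camera('scene');cv2.imwrite('pics/s6.png',cv2.resize(im[120:320,140:350],None,fx=3,fy=3)[:,:,::-1])"
```

```text
clock: 19.3
tcp_pos: [525.0, 59.9, 82.1]
tool_rot: [[-0.05, 0.999, 0.001], [0.999, 0.05, 0.0], [-0.0, 0.001, -1.0]]
wrist_force: [-2.7, 0.5, 13.9]
grip_width: 0.8
grasp_force: 6.8
clock: 20.42
tcp_pos: [518.3, 179.4, 187.8]
tool_rot: [[-0.051, 0.999, -0.002], [0.999, 0.051, -0.001], [-0.001, -0.002, -1.0]]
wrist_force: [0.2, 0.0, -0.1]
grip_width: 0.3
grasp_force: 0.0
```

View pics/s6.png

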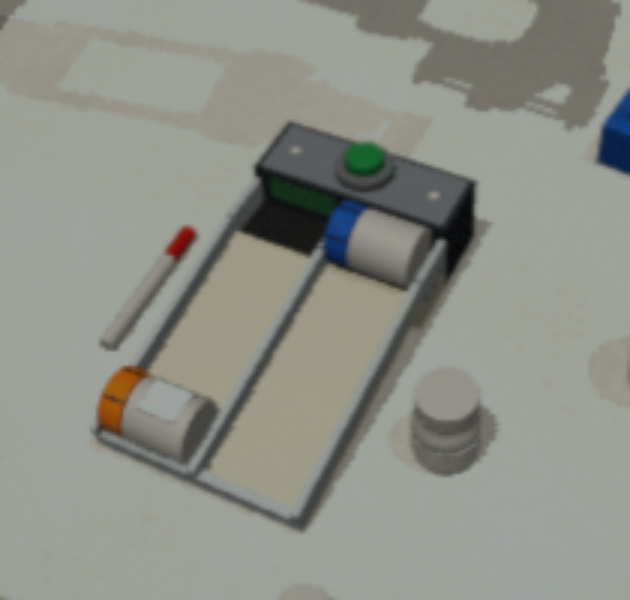

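The blue pot is seated at the reader (crop 378,240), the button is back up at (365,160), and the other things near the ramp are where they were. Handing in.

```bash
python3 -c "
from bench import manip;print(manip.finish_job())"
```

```text
the job is handed in; nothing more can be done
None
```

The blue-lidded pot is in the dip against the reader, the green button was pressed fully down and let go, nothing else looked moved in the last picture, and the job was handed in at about 20 s.

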